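# Send the leader case through the flap of the return chute

## Robot

A 6-joint arm with a two-finger parallel gripper is mounted at the origin on the work surface. World frame = base frame: x ahead of the robot, y to its left, z up, the work surface at z = 0. Lengths are in mm, angles in rad, forces in N, time in s.
With the tool pointing down it reaches from about 400 to 925 mm from the base axis. Payload 12.5 kg.
Tool frame: the origin (TCP) lies at the centre of the arm's flange, where the gripper is bolted on; the fingertips stand 190 mm ahead of it and the grasp point (between the pads) lies env.grip_point_offset ahead of it (env.grip_point_offset is the distance from the TCP to the grasp point, in mm); z points along the fingers, x is the direction in which the jaws open and shut, and the axes are right-handed (so a half turn about z gives the same grasp; the last joint's range is limited). The gripper opens to 95 mm and grips with 3 to 60 N. Pads are 20 mm wide; open, the fingers measure 119 mm over their backs; the gripper's body (75 mm by 180 mm) begins 59 mm behind the grasp point.
Start: joints at [1.072, 0.491, 1.559, -0, 1.092, -0.106], TCP at [239.212, 577.41, 404.761] pointing down, gripper open.
Joint ranges: [-3.1, 3.1], [-0.84, 2.19], [0.05, 2.79], [-1.13, 4.28], [0.06, 2.93], [-2.69, 2.69]. Speed limits (rad/s): [2.22, 2.22, 2.79, 3.14, 3.14, 3.14].

## Interface

Orientations are given as [roll, pitch, yaw] about the fixed x, y, z axes, in that order (R = Rz(yaw) Ry(pitch) Rx(roll)).
In Python, from cell import state, read_camera, camera_model, job_done, env gives the robot as it stands.
- The arm moves only by the tool arm_command, never from a script. Its argument "steps" is a list of rows, each a list of 6 numbers: the shift along the tool's x, y, z in cm, then the turn, a rotation vector about the tool's x, y, z in degrees. In form: [[dx, dy, dz, rx, ry, rz], ...]. A call has 1 to 12 rows; each row is the pose to reach, as a shift and turn from the pose commanded when the call began, along the tool's axes at that moment; what a row does not reach only later rows make up. A row lasts 1/12 s, in which the tool goes at most 41.7 mm and 7.16 degrees, less where a joint would pass 70% of its speed; a pose out of reach is approached as far as the arm can. A call with a gripper value outside its range is refused whole. "jaw" is the finger opening in cm, from 0 to 9.51, set as the call begins (left out, the last holds). The fingers move at their own pace and stop on an object; the grip force is fixed at half the most. Time passes only in rows, so rows that repeat a pose let the fingers close. It gives the time, the measured TCP pose, the force and the opening at its end, in the units of the state.
- state(): the state, without advancing time (a new reading comes with each control period).
- read_camera(name): name is "side" or "top"; returns the picture (420x560x3 uint8, red, green, blue); there is no depth.
- camera_model(name): a dict with "K" (3x3 intrinsics, pixels), "xyz" and "rotation" of the camera in the world. Camera axes: x right, y up, looking along -z (the intrinsics and any distortion apply to the point x, -y, -z); pixel columns grow to the right and rows downward; lengths in mm; the calibration is good to about 2 mm. A picture is of the moment at which its call begins. camera_model takes no time and is no camera call.
- job_done(): hands the job in, once; it reports no verdict.
The state is a dict: "t": time; "joints": joint angles; "qvel": joint speeds; "tau": joint torques, N m; "eef_pos": TCP position; "tcp_rot": TCP orientation; "ft_force": force on the tool from outside, world axes, zero at the start; "moment": the same for the moment, N m; "opening": opening from 0.0 (shut) to 1.0 (fully open).
Only numpy, scipy, OpenCV 4.12 (cv2) and the standard library are available. Lean on these libraries where they do the work, as an engineer would, in place of code of your own. Each camera call takes 0.05 s, during which the arm holds its last target. There are 200 camera calls.

## Task

Slide the green leader case over the light box to the return chute and push it in through the red flap with your fingers until it drops down the ramp to the stop, then draw your hand back out so that the flap falls shut behind it. Push the case along steadily, never lifting or flinging it, and do not lean on the cracked glass. Leave the spool, the brass roller and the bone folder where they are.

Things in the scene. Friction and masses are not known exactly. Their poses are not given: they have to be found in the camera images.
- lightbox: Grey light box with a flush white cracked glass top, 340 (x) x 600 (y) x 85 mm high, fixed. Origin: centre of its underside on the table; the glass is 85 mm above. x runs across its depth towards the chute, y along its length to the left. A turntable, 150 mm across, its top 19 mm above the glass, stands on the left end, centre at x -20, y +205 mm.
- chute: Smooth aluminium return chute, fixed square to the far (+x) edge of the light box, its place along the edge varying. Origin: at table height under the middle of the flap; x = way the case travels, y left, z up. Inner width 106 mm between side plates that stand 72 mm above the glass from x -8 to 68 mm. Before them two flared guide wings, 18 mm high, reach back to x -46 mm, there 150 mm apart.
- mouth (a point): Middle of the chute mouth: on the flap line, at glass height (85 mm above the chute's origin), axes as the chute's. From here the chute floor runs on level with the glass for 60 mm, under a clear cover whose top is 75 mm above the glass; nothing stands higher.
- edge (a point): Middle of the edge where the level floor ends, 60 mm past the flap line, and a slick ramp begins, falling 36 degrees for 125 mm to an upright stop plate. A case whose centre has been pushed some 5 to 10 mm beyond this edge tips over it and slides to the stop by itself, its origin coming to rest 121 mm past the flap line. Its rear end is then 15 to 20 mm past the flap line, so the fingers must follow it that far in under the flap.
- hinge (a point): Middle of the 7 mm steel rod that the flap hangs on, straight above the flap line, 66 mm above the glass. Upright fingers are stopped by this rod before the case is far enough in; fingers leaning forward by 30 to 45 degrees pass under it with the gripper still above the chute, the flap resting on them.
- flap (a joint): Red top-hung sheet-metal flap, 100 mm wide, 3 mm thick, 90 g, closing the chute mouth by its own weight; its lower edge hangs 4 mm above the glass. It swings only inward (+x of the chute), pushed by the case. 0 rad = shut (hanging straight), grows inward, 1.45 rad = lying almost level under the cover.
- case: Closed green plastic leader case, 100 (x) x 80 (y) x 24 mm high, about 0.22 kg, loose on the glass, its long side roughly along the way of travel. Origin: centre of its underside; z up. Friction on the glass about 0.6. It may lie up to 150 mm to one side of the chute's centre line and be turned up to 20 degrees from it.
- spool: Matte aluminium film spool, 92 mm across and 36 mm high, standing flat on the turntable (bystander; a spindle shows above it, its tip 66 mm above the glass). Origin: centre of its underside.
- roller: Brass sync block roller, 54 mm across and 36 mm high, standing on its end on the glass, near the right front corner (bystander). Origin: centre of its underside.
- folder: Smooth bone folder, 144 x 24 x 5 mm, lying on the far left part of the glass, beyond the turntable (bystander). Its length is along its own x. Origin: about its middle, underside.
Things that resemble listed ones, but are neither listed nor needed, are in the scene too. Leave any pink or purple look-alike of the case alone.

How it is judged (in metres and radians):
On the way, in this order (a step that is already met when the one before it is completed fails the run):
1. the case pushes the flap open as it enters the mouth (value of joint flap above 0.5 rad and x of case in the frame of mouth between -0.05 and 0.03 m).
2. the case is wholly past the flap line, inside the chute (x of case in the frame of mouth above 0.06 m and z of case in the frame of mouth below 0.01 m).
At the end, for the whole second after the job is handed in: The case rests on the ramp of the chute against the stop (its origin 105 to 140 mm past the flap line and 15 to 60 mm above the table), and the flap hangs shut behind it (less than 0.08 rad open) (x of case in the frame of chute between 0.105 and 0.14 m and z of case in the frame of chute between 0.015 and 0.06 m and linear speed of case below 0.02 m/s and value of joint flap below 0.08 rad); the robot touches nothing.
It fails at once if the case is lifted off the glass (more than 12 mm) (z of case in the frame of lightbox above 0.097 m).
It fails at once if the case is tipped over (angle between case's own z axis and vertical above 1 rad).
It fails at once if the case is flung: faster than 0.4 m/s before its middle has passed the flap line (linear speed of case above 0.4 m/s and x of case in the frame of mouth below 0 m).
It fails at once if the robot leans on the light box with more than 15 N (contact force between any of the fingers, the arm and lightbox above 15 N).
It fails at once if the spool, the roller or the bone folder is moved (more than 15 mm) (distance of any of spool, roller, folder from where it was at the start of the episode above 0.015 m).
It also fails if it takes over 64 s, if anything falls off the work surface, if the arm or the gripper's body presses on something with over 40 N, if the wrist force passes 120 N, or if a joint passes its speed limit or range.

## Working session

There is one attempt and no reset: what is moved stays moved. The work goes in short steps, Python scripts to look and compute and a tool call to move; the robot and the scene stay as the last step left them, time stands still between calls to the robot, and variables do not carry over. Pictures are saved under pics/ and viewed, about 8 in all and at most 12, crops included, and the job is handed in when it is done.

Besides the shell and the picture viewer there is one more tool, called as name(argument=value, ...) on one line, values as JSON. arm_command: Moves the arm, as the interface text tells. Its arguments: {"type":"object","properties":{"steps":{"type":"array"},"jaw":{"type":"number"}},"required":["steps"]}

```bash
mkdir -p pics; ls; python3 - <<'E'
from cell import *
import cv2,numpy as np
np.set_printoptions(precision=3,suppress=True)
s=state();print(s['t'],s['eef_pos'],s['tcp_rot'],s['opening'],env.grip_point_offset)
for n in('side','top'):
    m=camera_model(n);print(n,m)
    cv2.imwrite(f'pics/{n}0.png',cv2.resize(read_camera(n)[...,::-1],None,fx=1.4,fy=1.4))
E
```

```text
pics
0.0 [239.208 577.366 404.145] [-3.141  0.001  1.178] 0.9978610628592314 171.3
side {'K': array([[434.925,   0.   , 277.044],
       [  0.   , 434.925, 213.863],
       [  0.   ,   0.   ,   1.   ]]), 'xyz': array([  449.706, -1012.766,   919.97 ]), 'rotation': array([ 0.855,  0.022, -0.066])}
top {'K': array([[380.075,   0.   , 279.861],
       [  0.   , 380.075, 212.81 ],
       [  0.   ,   0.   ,   1.   ]]), 'xyz': array([ 426.889,  -93.864, 1106.816]), 'rotation': array([ 0.059, -0.029, -1.563])}
```

View pics/top0.png

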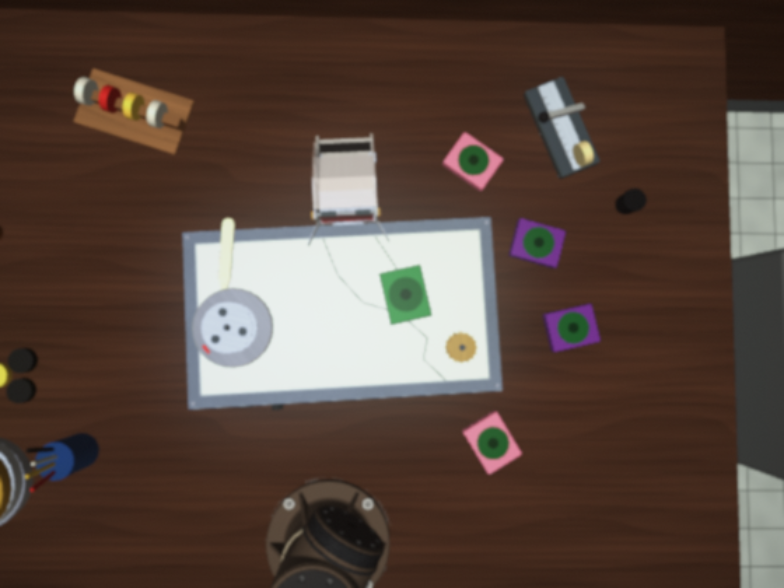

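View pics/side0.png

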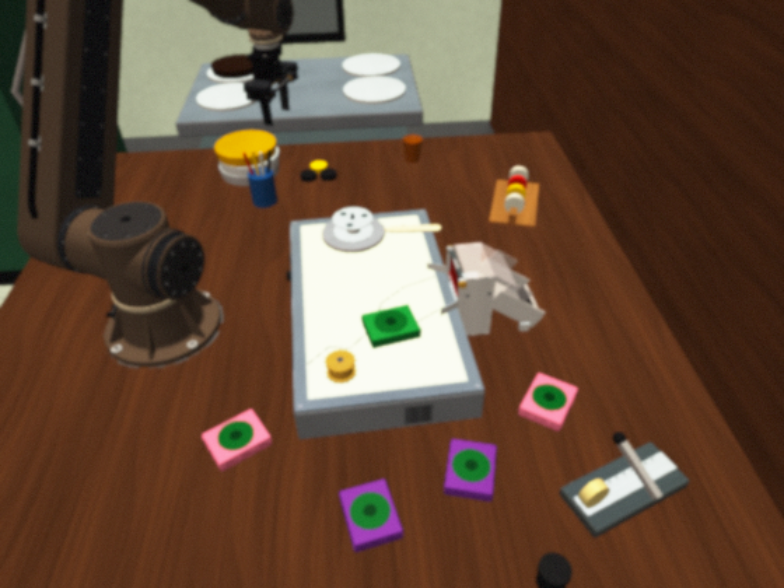

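The top view (at 1.4x) shows the following:
- **Green case:** (405,294) on the glass.
- **Look-alikes:** all have a green disc. Pink ones are at (473,160) and (492,443); purple ones are at (538,242) and (573,328). None of these is on the glass.
- **Other parts:** the chute mouth is at about (346,220), the roller at (461,347), the spool at (228,327) and the folder at (227,250).

I choose the all-green one on the glass.

```bash
cat > h.py <<'E'
from cell import *
import cv2,numpy as np
from scipy.spatial.transform import Rotation as R
np.set_printoptions(precision=2,suppress=True)
def cam(n):
    m=camera_model(n);return m['K'],np.array(m['xyz']),R.from_euler('xyz',m['rotation']).as_matrix()
def ray(n,uv):
    K,p,M=cam(n);d=np.linalg.inv(K)@[uv[0],uv[1],1];return p,M@(d*[1,-1,-1])
def onz(n,uv,z):
    p,d=ray(n,uv);return p+d*(z-p[2])/d[2]
def proj(n,X):
    K,p,M=cam(n);c=M.T@(np.array(X,float)-p)*[1,-1,-1];q=K@c;return q[:2]/q[2]
def tri(a,b):
    (p,d),(q,e)=ray('top',a),ray('side',b)
    t,s=np.linalg.lstsq(np.c_[d,-e],q-p,rcond=None)[0]
    return (p+t*d+q+s*e)/2,np.linalg.norm(p+t*d-q-s*e)
def case(n='top'):
    im=read_camera(n);hsv=cv2.cvtColor(im,cv2.COLOR_RGB2HSV)
    mk=cv2.inRange(hsv,(45,70,40),(85,255,255))
    cs,_=cv2.findContours(mk,cv2.RETR_EXTERNAL,cv2.CHAIN_APPROX_NONE)
    return im,mk,cs
E
python3 - <<'E'
from h import *
im,mk,cs=case()
for c in cs:
    if cv2.contourArea(c)<150: continue
    P=np.array([onz('top',p[0],109)[:2] for p in c],np.float32)
    r=cv2.minAreaRect(P);print(cv2.boundingRect(c),r)
# glass frame outline: box corners at z=85 (px at 1.4x)
cor={k:onz('top',np.array(v)/1.4,85) for k,v in dict(FL=(183,234),FR=(490,218),NR=(501,390),NL=(190,409)).items()}
for k,v in cor.items():print(k,v)
C=sum(cor.values())/4;print('box c',C)
print('hinge ends L,R',onz('top',np.array((315,214))/1.4,151),onz('top',np.array((379,213))/1.4,151))
print('roller',onz('top',np.array((461,347))/1.4,121))
side=read_camera('side')
a=cv2.resize(im[130:250,190:350],None,fx=5,fy=5,interpolation=2)[:300*2]
b=cv2.resize(side[160:260,250:410],None,fx=5,fy=5,interpolation=2)
cv2.imwrite('pics/c1.png',a[...,::-1]);cv2.imwrite('pics/c2.png',b[...,::-1])
E
```

```text
(342, 306, 21, 21) ((218.71434020996094, -312.1816101074219), (51.351158142089844, 52.41298294067383), 0.08770456910133362)
(399, 223, 21, 22) ((434.45843505859375, -464.669677734375), (53.52238464355469, 55.69359588623047), 89.40834045410156)
(272, 190, 35, 41) ((493.6849365234375, -146.53396606445312), (95.85446166992188, 75.62480926513672), 13.5187406539917)
(374, 163, 21, 21) ((595.1937255859375, -399.20220947265625), (53.84272384643555, 54.017818450927734), 89.63378143310547)
(328, 105, 20, 19) ((753.1319580078125, -274.674072265625), (49.159454345703125, 51.441810607910156), 0.9667885899543762)
FL [606.07 278.58  85.  ]
FR [ 645.55 -313.19   85.  ]
NR [ 312.7  -333.51   85.  ]
NL [274.3  255.23  85.  ]
box c [459.65 -28.22  85.  ]
hinge ends L,R [634.17  19.42 151.  ] [637.69 -96.33 151.  ]
roller [ 395.38 -250.77  121.  ]
```

View pics/c1.png

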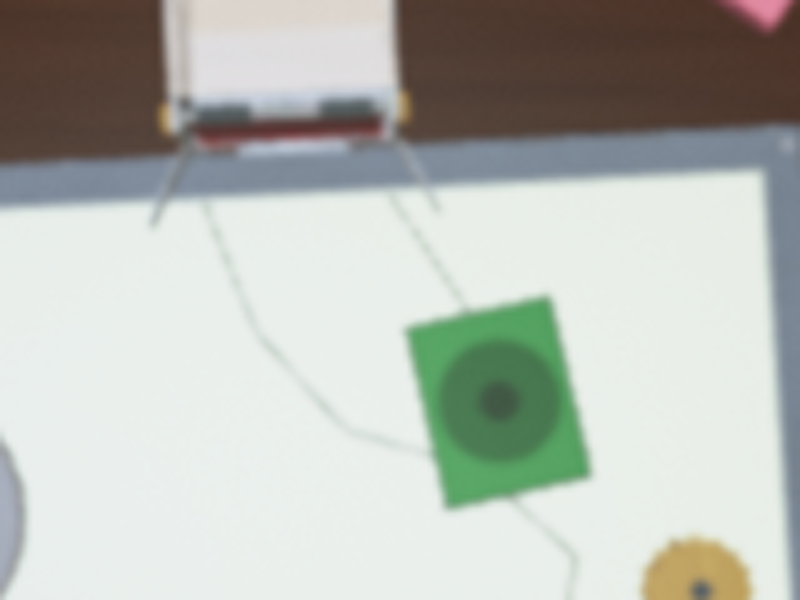

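View pics/c2.png

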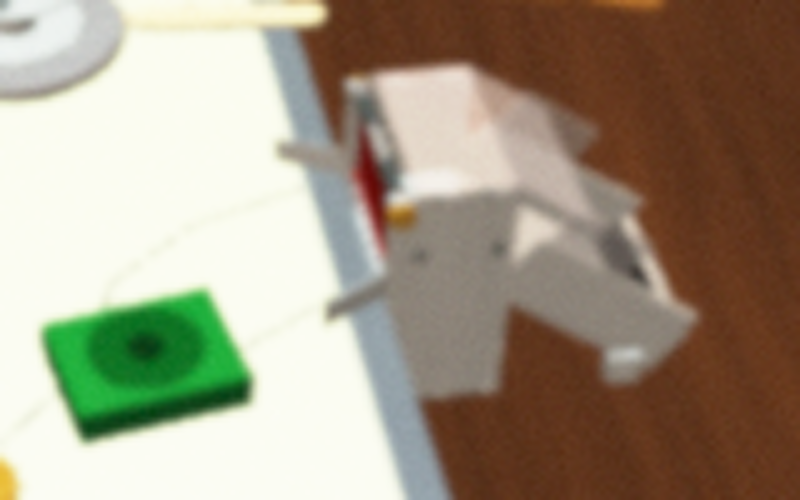

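Crop c1 confirms the all-green case. It lies on the glass with pale brass hinge ends at crop px (166,117) and (404,105) and wing tips at (153,226) and (438,212). Next I'll fix the chute frame and work out the first move.

```bash
cat >> h.py <<'E'
def tgt(tip,lean,yaw):  # tool pose with tips at world `tip`, leaning forward (deg); tool y along heading yaw (deg)
    M=R.from_euler('z',yaw+90,degrees=True)*R.from_euler('x',180,degrees=True)*R.from_euler('x',-lean,degrees=True)
    return np.array(tip,float)-190*M.as_matrix()[:,2],M
def go(tip,lean,yaw):
    s=state();M0=R.from_euler('xyz',s['tcp_rot']);p,M=tgt(tip,lean,yaw)
    d=M0.inv().apply(p-s['eef_pos'])/10;r=(M0.inv()*M).as_rotvec(degrees=True)
    print('step',np.round(d,2),np.round(r,1),'rows',np.linalg.norm(d)/4.17,np.linalg.norm(r)/7.16)
def tip():
    s=state();M=R.from_euler('xyz',s['tcp_rot']).as_matrix();return np.array(s['eef_pos'])+190*M[:,2]
E
python3 - <<'E'
from h import *
o=np.array([190,130])
H=[onz('top',o+np.array(v)/5,151) for v in((166,117),(404,105))]
W=[onz('top',o+np.array(v)/5,103) for v in((153,226),(438,212))]
print('hinge',H,sum(H)/2);print('wing',W,sum(W)/2)
# side hinge R end (402,214) -> px
print('tri hinge R',tri(o+np.array((404,105))/5,np.array([250,160])+np.array((402,214))/5))
y=np.radians(3.7);X=np.array([np.cos(y),np.sin(y),0])
print('mouth est: hinge',sum(H)/2,' wings+46',sum(W)/2+46*X)
# hinge ends expected both; case via side
im,mk,cs=case('side')
for c in cs:
    x=cv2.boundingRect(c)
    if cv2.contourArea(c)>300: print(x)
print(proj('side',(493.7,-146.5,97)))
go((493.7,-146.5,210),0,13.5)
E
```

```text
hinge [array([632.72,  23.94, 151.  ]), array([640.64, -96.51, 151.  ])] [636.68 -36.29 151.  ]
wing [array([584.55,  35.72, 103.  ]), array([ 594.  , -115.31,  103.  ])] [589.28 -39.79 103.  ]
tri hinge R (array([641.14, -96.52, 150.58]), np.float64(0.8007973153748846))
mouth est: hinge [636.68 -36.29 151.  ]  wings+46 [635.18 -36.82 103.  ]
(250, 352, 28, 26)
(323, 321, 27, 23)
(157, 302, 23, 19)
(258, 218, 42, 30)
(0, 64, 21, 130)
[278.68 232.58]
step [-57.14  51.22   0.47] [ -0.   0. -36.] rows 18.401646198934955 5.0287053696286135
```

arm_command(steps=[[-4,3.6,0,0,0,-6],[-8,7.2,0,0,0,-12],[-12,10.8,0,0,0,-18],[-15,13.5,0,0,0,-24],[-18,16.2,0,0,0,-30],[-21,18.9,0,0,0,-36],[-24,21.6,0,0,0,-36],[-27,24.3,0,0,0,-36],[-30,27,0,0,0,-36],[-33,29.6,0,0,0,-36],[-36,32.3,0,0,0,-36],[-39,35,0,0,0,-36]], jaw=9.5)

```text
t: 1.25
eef_pos: [405.1, 104.4, 405.0]
tcp_rot: [3.141, -0.0, 1.806]
ft_force: [0.7, 0.3, -0.1]
opening: 1.003
```

```bash
python3 - <<'E'
from h import *
print(state()['t'],state()['joints'],tip());go((493.7,-146.5,150),0,13.5)
E
```

```text
1.25 [ 0.09  0.2   2.03  0.    0.91 -1.71] [405.25 104.47 214.97]
step [-26.47   2.75   6.5 ] [ 0. -0.  0.] rows 6.5691077363656865 0.005504533437121124
```

arm_command(steps=[[-3.5,0.4,0.5,0,0,0],[-7,0.8,1,0,0,0],[-10.5,1.1,1.5,0,0,0],[-14,1.5,2,0,0,0],[-17.5,1.9,3,0,0,0],[-21,2.2,4,0,0,0],[-24,2.5,5,0,0,0],[-26,2.7,6,0,0,0],[-26.5,2.75,6.5,0,0,0],[-26.5,2.75,6.5,0,0,0]])

```text
t: 2.08
eef_pos: [493.7, -145.8, 338.5]
tcp_rot: [-3.14, -0.001, 1.804]
ft_force: [0.9, -0.4, -0.9]
opening: 0.998
```

```bash
python3 - <<'E'
from h import *
print(state()['t'],tip())
im=read_camera('top');sd=read_camera('side')
a=cv2.resize(im[150:260,220:360],None,fx=5,fy=5,interpolation=2)[:,:]
b=cv2.resize(sd[130:270,190:340],(589,550),interpolation=2)
cv2.imwrite('pics/d.png',np.hstack([cv2.resize(a,(400,314)),cv2.resize(b,(336,314))])[...,::-1])
go((493.7,-146.5,91),0,13.5)
E
```

```text
2.0833 [ 493.33 -145.58  148.52]
step [-0.24 -0.02  5.88] [-0. -0. -0.] rows 1.4110035650199668 0.006324803537094933
```

View pics/d.png

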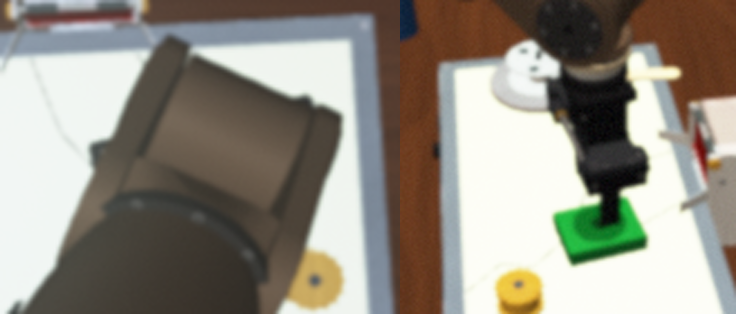

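The side view shows the fingers centred over the green case, with their near side along the line of sight. I'll descend slowly beside it and close.

arm_command(steps=[[-0.1,0,1.2,0,0,0],[-0.1,0,2.4,0,0,0],[-0.1,0,3.5,0,0,0],[-0.1,0,4.4,0,0,0],[-0.1,0,5,0,0,0],[-0.1,0,5.4,0,0,0],[-0.1,0,5.6,0,0,0],[-0.1,0,5.6,0,0,0]])

```text
t: 2.85
eef_pos: [493.9, -145.6, 283.7]
tcp_rot: [-3.142, -0.0, 1.807]
ft_force: [-0.8, -0.4, -0.0]
opening: 1.001
```

arm_command(steps=[[0,0,0,0,0,0],[0,0,0,0,0,0],[0,0,0,0,0,0],[0,0,0,0,0,0],[0,0,0,0,0,0],[0,0,0,0,0,0]], jaw=7.9)

```text
t: 3.35
eef_pos: [494.0, -145.9, 284.1]
tcp_rot: [3.141, 0.001, 1.806]
ft_force: [-0.2, -1.1, 3.9]
opening: 0.839
```

```bash
python3 - <<'E'
from h import *
s=state();print(s['t'],tip(),s['opening']*95,s['ft_force'])
m=np.array([636,-36.5]);y=np.radians(3.7);A=np.array([[np.cos(y),-np.sin(y)],[np.sin(y),np.cos(y)]])
print('tip in mouth',A.T@(tip()[:2]-m))
P=m+A@[-75,0];print(P);go((*P,91.5),0,3.7)
E
```

```text
3.35 [ 494.17 -146.01   94.05] 79.67002897598385 [-0.23 -1.13  3.93]
tip in mouth [-148.61 -100.13]
[561.16 -41.34]
step [8.6  8.97 0.26] [0.  0.  9.8] rows 2.9814685912109766 1.3676760750084047
```

The grip stopped at 79.7 mm, which matches the case width. I'll slide it at constant height to the chute's centre line and square it up.

arm_command(steps=[[0.2,0.2,0,0,0,0.2],[0.6,0.5,0,0,0,0.6],[1.2,1.0,0,0,0,1.2],[1.9,1.6,0,0,0,2],[2.6,2.2,0,0,0,2.8],[3.3,2.8,0,0,0,3.6],[4.0,3.4,0,0,0,4.4],[4.7,4.0,0,0,0,5.2],[5.4,4.6,0,0,0,6],[6.1,5.2,0,0,0,6.8],[6.6,5.6,0,0,0,7.5],[6.9,5.8,0,0,0,8]])

```text
t: 4.35
eef_pos: [534.5, -64.8, 284.0]
tcp_rot: [3.141, 0.001, 1.667]
ft_force: [-1.9, -4.2, 6.1]
opening: 0.842
```

```bash
python3 - <<'E'
from h import *
s=state();print(s['t'],tip(),s['opening']*95,s['ft_force'])
m=np.array([636,-36.5]);y=np.radians(3.7);A=np.array([[np.cos(y),-np.sin(y)],[np.sin(y),np.cos(y)]])
print('tip in mouth',A.T@(tip()[:2]-m))
P=m+A@[-90,0];go((*P,93),0,3.7)
E
```

```text
4.35 [534.54 -64.86  94.04] 80.0179147927131 [-1.89 -4.18  6.06]
tip in mouth [-103.08  -21.75]
step [2.12 1.38 0.1 ] [0.  0.  1.8] rows 0.6077588818286813 0.2495522538560542
```

arm_command(steps=[[0.4,0.2,0,0,0,0.3],[0.9,0.5,0,0,0,0.8],[1.4,0.8,0,0,0,1.3],[1.8,1.1,0,0,0,1.6],[2.1,1.3,0,0,0,1.8],[2.1,1.4,0,0,0,1.8],[2.1,1.4,0,0,0,1.8]])

```text
t: 4.93
eef_pos: [545.8, -42.6, 284.1]
tcp_rot: [-3.14, -0.0, 1.635]
ft_force: [-5.1, 1.0, 8.1]
opening: 0.839
```

arm_command(steps=[[0,0,0,0,0,0],[0,0,0,0,0,0],[0,0,0,0,0,0],[0,0,0,0,0,0]], jaw=9.5)

```text
t: 5.27
eef_pos: [546.1, -42.9, 283.6]
tcp_rot: [-3.141, -0.0, 1.635]
ft_force: [-0.5, 0.1, -1.2]
opening: 0.994
```

arm_command(steps=[[0,0,-1,0,0,0],[0,0,-3,0,0,0],[0,0,-5,0,0,0],[0,-1,-7,0,0,0],[0,-3,-8,0,0,0],[0,-6,-8,0,0,0],[0,-9,-8,0,0,0],[0,-12,-8,0,0,0],[0,-15,-8,0,0,0]])

```text
t: 6.02
eef_pos: [394.9, -52.5, 364.3]
tcp_rot: [3.141, 0.0, 1.635]
ft_force: [0.0, 0.4, 0.5]
opening: 0.999
```

```bash
python3 - <<'E'
from h import *
s=state();print(s['t'],tip(),s['joints'],s['ft_force'])
im=read_camera('top');sd=read_camera('side')
cv2.imwrite('pics/e.png',np.hstack([cv2.resize(im[120:260,190:350],(400,350)),cv2.resize(sd[130:270,230:390],(400,350))])[...,::-1])
m=np.array([636,-36.5]);y=np.radians(3.7);A=np.array([[np.cos(y),-np.sin(y)],[np.sin(y),np.cos(y)]])
P=m+A@[-185,0];go((*P,175),40,3.7)
E
```

```text
6.0167 [395.04 -52.47 174.27] [-0.3   0.23  2.13  0.    0.78 -1.93] [0.02 0.4  0.47]
step [-0.   -6.37  4.39] [-40.1  -0.   -0.1] rows 1.8545969787674998 5.597869816134191
```

View pics/e.png

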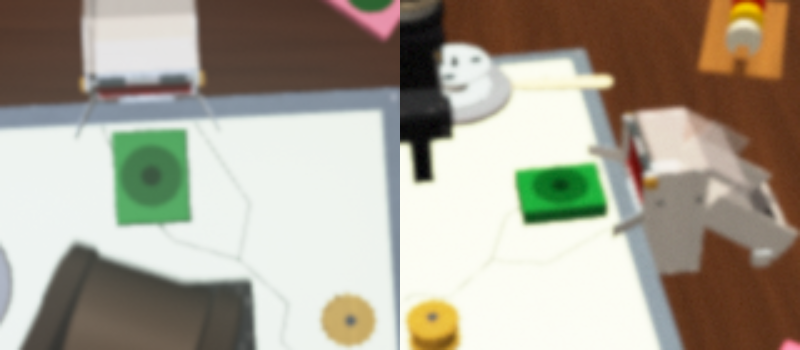

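The picture shows the case squared up and centred before the mouth: its centre is at crop x≈150 and the mouth's at ≈148. I'll come down behind it with the jaws narrowed to about 45 mm, so two fingers push.

arm_command(steps=[[0,2,1,0,0,0],[0,4,2,0,0,0],[0,6,3.2,0,0,0],[0,7.5,4.5,0,0,0],[0,8.3,5.8,0,0,0],[0,8.5,7,0,0,0],[0,8.5,7.8,0,0,0],[0,8.5,8.2,0,0,0],[0,8.5,8.2,0,0,0]], jaw=4.5)

```text
t: 6.87
eef_pos: [481.2, -47.1, 281.3]
tcp_rot: [-3.141, -0.0, 1.635]
ft_force: [-0.3, -0.3, -0.5]
opening: 0.478
```

```bash
cat >> h.py <<'E'
m_=np.array([636,-36.5]);y_=np.radians(3.7);A_=np.array([[np.cos(y_),-np.sin(y_)],[np.sin(y_),np.cos(y_)]])
def rows(w):  # w: list of (tip x in mouth, tip z, lean)
    s=state();M0=R.from_euler('xyz',s['tcp_rot']);t=tip();print(s['t'],'tip in mouth',A_.T@(t[:2]-m_),t[2],'F',s['ft_force'],'op',s['opening'],'q',s['joints'])
    for x,z,l in w:
        p,M=tgt((*(m_+A_@[x,0]),z),l,3.7)
        print(np.round(M0.inv().apply(p-s['eef_pos'])/10,1),np.round((M0.inv()*M).as_rotvec(degrees=True),0))
E
python3 - <<'E'
from h import *
rows([(-152+8*i,92+.42*i,min(40,3.4*i)) for i in range(13)])
E
```

```text
6.8667 tip in mouth [-155.29   -0.53] 91.34347008442856 F [-0.3  -0.33 -0.51] op 0.47829924696118004 q [-0.23  0.47  2.03  0.    0.64 -1.87]
[ 0.1  0.3 -0.1] [-0. -0. -0.]
[ 0.1 -0.  -0.1] [-3. -0. -0.]
[ 0.1 -0.3 -0. ] [-7. -0. -0.]
[ 0.1 -0.7  0.1] [-10.  -0.  -0.]
[ 0.1 -1.   0.3] [-14.  -0.  -0.]
[ 0.1 -1.2  0.6] [-17.  -0.  -0.]
[ 0.1 -1.5  0.9] [-20.  -0.  -0.]
[ 0.1 -1.8  1.3] [-24.  -0.  -0.]
[ 0.1 -2.   1.7] [-27.  -0.  -0.]
[ 0.1 -2.2  2.2] [-31.  -0.  -0.]
[ 0.1 -2.3  2.8] [-34.  -0.  -0.]
[ 0.1 -2.4  3.4] [-37.  -0.  -0.]
[ 0.1 -2.3  3.9] [-40.  -0.  -0.]
```

arm_command(steps=[[0,-1.7,0,-5,0,0],[0,-3.5,0.1,-10,0,0],[0,-5.2,0.2,-15,0,0],[0,-5.2,0.2,-15,0,0],[0,-5.2,0.2,-15,0,0]])

```text
t: 7.28
eef_pos: [429.3, -50.6, 280.6]
tcp_rot: [2.881, -0.0, 1.634]
ft_force: [0.8, 0.4, -0.1]
opening: 0.473
```

```bash
python3 - <<'E'
from h import *
np.set_printoptions(precision=4,suppress=True)
s=state();print(s['t'],s['eef_pos'],s['tcp_rot'],s['joints'],tip())
from scipy.optimize import least_squares
D=[([1.072,.491,1.559,0,1.092,-.106],[239.21,577.41,404.76],[3.1416,0,1.178],1),
 ([.09,.2,2.03,0,.91,-1.71],[405.1,104.4,405],[3.1416,0,1.806],.2),
 ([-.3,.23,2.13,0,.78,-1.93],[394.9,-52.5,364.3],[3.1416,0,1.635],.2),
 ([-.23,.47,2.03,0,.64,-1.87],[481.2,-47.1,281.3],[3.1416,0,1.635],.2),
 (s['joints'],s['eef_pos'],s['tcp_rot'],1)]
def fk(q,k,s4,s6):
    h,x0,yo,L2,e,L3,d6=k
    r=lambda a,t:R.from_euler(a,t)
    M=r('z',q[0]);p=np.array([0,0,h])+M.apply([x0,yo,0])
    M=M*r('y',q[1]);p=p+M.apply([0,0,L2]);M=M*r('y',q[2]);p=p+M.apply([e,0,L3])
    M=M*r('z',s4*q[3])*r('y',q[4])*r('z',s6*q[5]);p=p+M.apply([0,0,d6])
    return p,M
# zero-offset of final roll from start
for s4 in(1,-1):
  for s6 in(1,-1):
    M=fk(D[0][0],[0]*7,s4,s6)[1];off=(M.inv()*R.from_euler('xyz',D[0][2]))
    def res(k):
        o=[]
        for q,p,e,w in D:
            P,M=fk(q,k,s4,s6);M=M*off
            o+=list(w*(P-p))+list(w*300*(M.inv()*R.from_euler('xyz',e)).as_rotvec())
        return o
    f=least_squares(res,[200,0,64,600,0,450,100]);print(s4,s6,off.as_rotvec(),f.cost,f.x);print(np.array(f.fun).reshape(-1,6))
E
```

```text
7.2833 [429.3391 -50.6479 280.5668] [ 2.8807 -0.0003  1.6341] [-0.2875  0.4094  2.1966  0.3027  0.303  -2.2002] [478.2506 -47.4878  96.9975]
1 1 [-0.0006 -0.0001  3.1416] 0.4425573500005892 [183.1118  -3.396   66.188  594.5965  40.6929 409.4484  77.8328]
[[-0.0293  0.0246 -0.0239 -0.     -0.      0.    ]
 [ 0.174  -0.2613  0.0149  0.0973 -0.0108 -0.36  ]
 [-0.2042 -0.0117  0.126   0.092   0.0095 -0.3   ]
 [-0.051   0.4936  0.3444  0.0939  0.0036  0.3   ]
 [ 0.0143 -0.0687 -0.0731  0.0107 -0.1215  0.    ]]
1 -1 [-0.0006  0.      2.9296] 240588.42543978768 [183.1118  -3.396   66.188  594.5965  40.6929 409.4484  77.8328]
[[ -0.0293   0.0246  -0.0239   0.       0.      -0.    ]
 [  0.174   -0.2613   0.0149  -0.0531   0.1419 184.151 ]
 [ -0.2042  -0.0117   0.126   -0.0451   0.1185 157.8111]
 [ -0.051    0.4936   0.3444  -0.0467   0.1248 165.6111]
 [  0.0143  -0.0687  -0.0731  -0.1208  -0.0847 628.4372]]
-1 1 [-0.0006 -0.0001  3.1416] 16499.60399081529 [  7.5668   1.6478  68.297  621.7636   8.3648 372.1707 -27.5668]
[[ -2.0137   0.7902  -0.3372  -0.      -0.       0.    ]
 [  0.2569   0.1696   0.9882   0.0973  -0.0108  -0.36  ]
 [  1.4025  -0.0672   1.2335   0.092    0.0095  -0.3   ]
 [  4.0897  -0.0427   1.002    0.0939   0.0036   0.3   ]
 [ -1.5073  -2.0818  -0.3076 -31.9244  43.6855 173.3133]]
-1 -1 [-0.0006  0.      2.9296] 365372.9884558868 [  7.5671   1.648   68.297  621.7632   8.3649 372.1707 -27.5668]
[[ -2.0137   0.7902  -0.3372   0.       0.      -0.    ]
 [  0.257    0.1696   0.9882  -0.0531   0.1419 184.151 ]
 [  1.4025  -0.0672   1.2335  -0.0451   0.1185 157.8111]
 [  4.0897  -0.0427   1.002   -0.0467   0.1248 165.6111]
 [ -1.5073  -2.0818  -0.3076 -73.1306  -7.817  799.4123]]
```

The kinematic model fits well. As the lean grows, joint 6 runs towards its −2.69 limit, so I'll compute joint solutions along the push path for both half-turn variants.

```bash
cat > ik.py <<'E'
from h import *
from scipy.optimize import least_squares
K=[183.1,-3.4,66.2,594.6,40.7,409.4,77.8]
def fk(q):
    h,x0,yo,L2,e,L3,d6=K;r=R.from_euler
    M=r('z',q[0]);p=np.array([0,0,h])+M.apply([x0,yo,0])
    M=M*r('y',q[1]);p=p+M.apply([0,0,L2]);M=M*r('y',q[2]);p=p+M.apply([e,0,L3])
    M=M*r('z',q[3])*r('y',q[4])*r('z',q[5]+np.pi);return p+M.apply([0,0,d6]),M
def ik(p,M,q0):
    def f(q):
        P,N=fk(q);return np.r_[(P-p)/100,(N.inv()*M).as_rotvec()]
    s=least_squares(f,q0);return s.x,s.cost
E
python3 - <<'E'
from ik import *
for flip in(0,1):
  for base in ([-.25,.45,2.03,0.3,.5,-2.2],[-.25,.45,2.03,3.0,.3,0.9]):
    q=np.array(base)+[0,0,0,0,0,np.pi*flip];print('flip',flip,base[3])
    for x,l in((-155,0),(-155,15),(-140,18),(-120,22),(-100,26),(-80,30),(-60,34),(-40,37),(-20,40),(0,40),(15,40),(15,35),(15,32)):
        p,M=tgt((*(m_+A_@[x,0]),91+.16*l),l,3.7)
        if flip:M=M*R.from_euler('z',180,degrees=True)
        q,c=ik(p,M,q);print(x,l,q,'%.1e'%c)
E
```

```text
flip 0 0.3
-155 0 [-0.23  0.47  2.03  0.    0.64 -1.87] 1.4e-21
-155 15 [-0.28  0.42  2.19  0.31  0.29 -2.2 ] 8.4e-19
-140 18 [-0.28  0.43  2.19  0.44  0.25 -2.33] 1.4e-30
-120 22 [-0.28  0.44  2.19  0.73  0.19 -2.61] 1.4e-23
-100 26 [-0.28  0.46  2.19  1.19  0.16 -3.07] 8.0e-20
-80 30 [-0.27  0.48  2.19  1.73  0.17 -3.6 ] 6.8e-29
-60 34 [-0.27  0.5   2.19  2.12  0.22 -3.98] 8.2e-20
-40 37 [-0.26  0.52  2.17  2.29  0.26 -4.15] 1.1e-28
-20 40 [-0.26  0.55  2.16  2.41  0.31 -4.26] 2.7e-30
0 40 [-0.24  0.56  2.11  2.37  0.28 -4.2 ] 5.0e-22
15 40 [-0.23  0.57  2.08  2.33  0.26 -4.15] 3.1e-23
15 35 [-0.22  0.56  2.02  1.79  0.17 -3.6 ] 9.4e-28
15 32 [-0.22  0.56  1.99  1.26  0.16 -3.07] 1.6e-20
flip 0 3.0
-155 0 [-0.23  0.47  2.03  3.14 -0.64  1.27] 1.1e-22
-155 15 [-0.28  0.42  2.19  3.45 -0.29  0.94] 8.4e-19
-140 18 [-0.28  0.43  2.19  3.59 -0.25  0.81] 1.1e-30
-120 22 [-0.28  0.44  2.19  3.87 -0.19  0.53] 1.4e-23
-100 26 [-0.28  0.46  2.19  4.33 -0.16  0.08] 8.0e-20
-80 30 [-0.27  0.48  2.19  4.87 -0.17 -0.46] 8.3e-29
-60 34 [-0.27  0.5   2.19  5.26 -0.22 -0.84] 8.2e-20
-40 37 [-0.26  
[... 995 characters left out ...]
0
flip 1 3.0
-155 0 [-0.23  0.47  2.03  3.14 -0.64  4.41] 1.1e-22
-155 15 [-0.28  0.42  2.19  3.45 -0.29  4.08] 8.4e-19
-140 18 [-0.28  0.43  2.19  3.59 -0.25  3.95] 6.0e-31
-120 22 [-0.28  0.44  2.19  3.87 -0.19  3.67] 1.4e-23
-100 26 [-0.28  0.46  2.19  4.33 -0.16  3.22] 8.0e-20
-80 30 [-0.27  0.48  2.19  4.87 -0.17  2.69] 5.7e-29
-60 34 [-0.27  0.5   2.19  5.26 -0.22  2.3 ] 8.2e-20
-40 37 [-0.26  0.52  2.17  5.43 -0.26  2.14] 1.2e-28
-20 40 [-0.26  0.55  2.16  5.56 -0.31  2.02] 3.5e-30
0 40 [-0.24  0.56  2.11  5.51 -0.28  2.08] 5.0e-22
15 40 [-0.23  0.57  2.08  5.47 -0.26  2.13] 3.0e-23
15 35 [-0.22  0.56  2.02  4.93 -0.17  2.68] 8.9e-28
15 32 [-0.22  0.56  1.99  4.4  -0.16  3.22] 1.6e-20
```

Turning the tool half round keeps every joint in range, with joint 6 between 1.27 and −1.1. I'll raise, straighten and turn 180°, then check whether a constant lean of about 38° is reachable from the start of the push.

```bash
python3 - <<'E'
from ik import *
rows([(-165,170,0)])
q=np.array([-.23,.47,2.03,0,.64,1.27])
for x,z,l in((-165,170,0),(-165,170,10),(-165,170,20),(-165,170,25),(-165,170,30),(-165,170,35),(-165,170,38),(-165,97,38),(-140,97,38),(-100,97,38),(-60,97,38),(-20,97,38),(15,97,38)):
    p,M=tgt((*(m_+A_@[x,0]),z),l,3.7);q,c=ik(p,M*R.from_euler('z',180,degrees=True),q);print(x,z,l,q,'%.0e'%c)
E
```

```text
7.2833 tip in mouth [-158.13   -0.78] 96.99752847684792 F [ 0.78  0.42 -0.11] op 0.47325137792903355 q [-0.29  0.41  2.2   0.3   0.3  -2.2 ]
[ 0.1  6.1 -6.6] [15. -0. -0.]
-165 170 0 [-0.24  0.34  1.97  0.    0.83  1.27] 3e-31
-165 170 10 [-0.27  0.29  2.08  0.1   0.62  1.16] 2e-30
-165 170 20 [-0.31  0.25  2.19  0.33  0.4   0.91] 1e-22
-165 170 25 [-0.33  0.24  2.24  0.58  0.3   0.64] 1e-23
-165 170 30 [-0.36  0.24  2.3   1.04  0.24  0.17] 2e-18
-165 170 35 [-0.38  0.24  2.35  1.64  0.25 -0.45] 9e-25
-165 170 38 [-0.4   0.25  2.39  1.93  0.3  -0.75] 2e-24
-165 97 38 [-0.4   0.46  2.47  2.5   0.48 -1.37] 4e-23
-140 97 38 [-0.37  0.47  2.42  2.49  0.44 -1.32] 2e-21
-100 97 38 [-0.32  0.49  2.32  2.46  0.37 -1.23] 1e-18
-60 97 38 [-0.28  0.51  2.23  2.4   0.32 -1.13] 1e-18
-20 97 38 [-0.25  0.54  2.14  2.3   0.26 -1.  ] 4e-30
15 97 38 [-0.23  0.57  2.06  2.17  0.22 -0.85] 8e-30
```

arm_command(steps=[[0,0,-1,0,0,0],[0,0,-2.5,0,0,0],[0,1.2,-4.5,3,0,0],[0,3.2,-6,8,0,0],[0,5.2,-6.6,13,0,0],[0.1,6.1,-6.6,15,0,0],[0.1,6.1,-6.6,15,0,0]])

```text
t: 7.87
eef_pos: [473.1, -46.8, 361.2]
tcp_rot: [-3.142, 0.004, 1.634]
ft_force: [-0.5, -0.2, 0.2]
opening: 0.475
```

arm_command(steps=[[0,0,0,0,0,7],[0,0,0,0,0,14],[0,0,0,0,0,21],[0,0,0,0,0,28],[0,0,0,0,0,35],[0,0,0,0,0,42],[0,0,0,0,0,49],[0,0,0,0,0,56],[0,0,0,0,0,63],[0,0,0,0,0,70],[0,0,0,0,0,77],[0,0,0,0,0,84]])

```text
t: 8.87
eef_pos: [470.7, -46.9, 359.5]
tcp_rot: [3.14, 0.001, 0.162]
ft_force: [0.3, 0.1, 0.1]
opening: 0.473
```

arm_command(steps=[[0,0,0,0,0,7],[0,0,0,0,0,14],[0,0,0,0,0,21],[0,0,0,0,0,28],[0,0,0,0,0,35],[0,0,0,0,0,42],[0,0,0,0,0,49],[0,0,0,0,0,56],[0,0,0,0,0,63],[0,0,0,0,0,70],[0,0,0,0,0,77],[0,0,0,0,0,84]])

```text
t: 9.87
eef_pos: [470.8, -46.9, 359.5]
tcp_rot: [3.141, -0.002, -1.304]
ft_force: [-0.3, 0.0, 0.4]
opening: 0.47
```

```bash
sed -i "s/        p,M=tgt((\*(m_+A_@\[x,0\]),z),l,3.7)/&;M=M*R.from_euler('z',180,degrees=True)/" h.py; python3 - <<'E'
from h import *
rows([(-165,170,l) for l in (0,5,10,15,20,25,30,33,36,38)])
E
```

```text
9.8667 tip in mouth [-165.7    -0.12] 169.47399611816542 F [-0.29  0.04  0.4 ] op 0.46982906719199913 q [-0.24  0.34  1.97 -0.    0.83  1.07]
[ 0.  -0.1 -0.1] [ 0. -0. 12.]
[-0.3  1.6  0. ] [ 5.  0. 12.]
[-0.6  3.2  0.2] [10.  1. 12.]
[-1.   4.8  0.6] [15.  1. 12.]
[-1.3  6.3  1.1] [20.  2. 11.]
[-1.6  7.8  1.7] [25.  2. 11.]
[-1.9  9.3  2.5] [30.  3. 11.]
[-2.  10.1  3. ] [33.  3. 11.]
[-2.2 10.9  3.6] [36.  4. 11.]
[-2.3 11.4  4. ] [38.  4. 11.]
```

Next I'll finish the turn by 12°, then lean about the fingertips in the air.

arm_command(steps=[[0,0,0,0,0,6],[0,0,0,0,0,11.7],[0,0,0,0,0,11.7]])

```text
t: 10.12
eef_pos: [470.8, -46.9, 359.5]
tcp_rot: [3.141, -0.002, -1.507]
ft_force: [-0.0, 0.0, 0.0]
opening: 0.473
```

arm_command(steps=[[0,1.7,0.1,5,0,0],[0,3.3,0.3,10,0,0],[0,4.9,0.6,15,0,0],[0,6.5,1.1,20,0,0],[0,7.5,1.5,23,0,0],[0,8.3,1.9,26,0,0],[0,9.2,2.3,29,0,0],[0,10,2.8,32,0,0],[0,10.9,3.4,35,0,0],[0,11.7,4,38,0,0],[0,11.7,4,38,0,0],[0,11.7,4,38,0,0]])

```text
t: 11.12
eef_pos: [359.9, -52.9, 322.7]
tcp_rot: [-2.512, 0.018, -1.485]
ft_force: [0.9, -0.0, -0.1]
opening: 0.473
```

```bash
python3 - <<'E'
from h import *
rows([(-165,170,38),(-165,98,38)])
E
```

```text
11.1167 tip in mouth [-164.79    6.56] 169.1573887857479 F [ 0.85 -0.02 -0.07] op 0.473455242917593 q [-0.39  0.24  2.37  1.72  0.29 -0.54]
[ 0.1  0.6 -0.1] [2. 2. 0.]
[0.3 4.9 5.7] [2. 2. 0.]
```

arm_command(steps=[[0.1,0.6,-0.1,2,2,0],[0.1,0.6,-0.1,2,2,0],[0.1,0.6,-0.1,2,2,0],[0.1,1.3,0.9,2,2,0],[0.2,2.1,1.9,2,2,0],[0.2,2.8,2.9,2,2,0],[0.2,3.6,3.9,2,2,0],[0.2,4.2,4.7,2,2,0],[0.3,4.6,5.3,2,2,0],[0.3,4.9,5.7,2,2,0],[0.3,4.9,5.7,2,2,0],[0.3,4.9,5.7,2,2,0]])

```text
t: 12.12
eef_pos: [354.4, -54.8, 247.7]
tcp_rot: [-2.479, -0.007, -1.507]
ft_force: [1.8, 0.8, 0.0]
opening: 0.472
```

```bash
python3 - <<'E'
from h import *
rows([(-150,98,38),(-100,98,38),(-50,98,38),(0,98,38),(15,98,38)])
im=read_camera('top');sd=read_camera('side')
cv2.imwrite('pics/f.png',np.hstack([cv2.resize(im[120:260,190:350],(400,350)),cv2.resize(sd[130:270,230:390],(400,350))])[...,::-1])
E
```

```text
12.1167 tip in mouth [-165.28   -1.34] 97.90494014772176 F [1.84 0.83 0.02] op 0.471719571605541 q [-0.4   0.46  2.47  2.52  0.48 -1.38]
[-0.  -1.2  0.9] [ 0. -0.  0.]
[-0.  -5.1  4. ] [ 0. -0.  0.]
[-0.  -9.1  7.1] [ 0. -0.  0.]
[ -0.  -13.   10.2] [ 0. -0.  0.]
[ -0.  -14.2  11.1] [ 0. -0.  0.]
```

View pics/f.png

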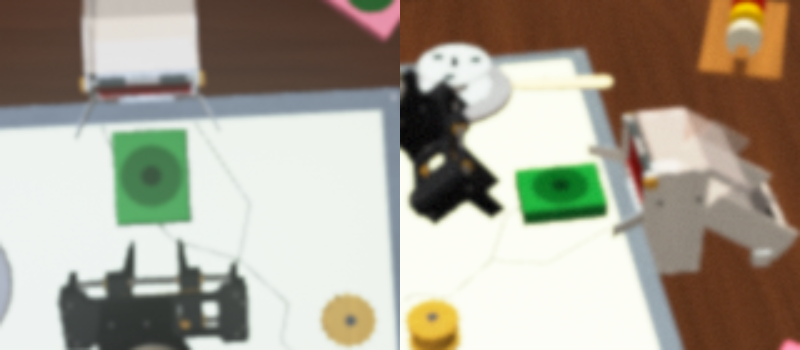

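The fingers sit behind the case, centred on it: tips at crop (130,245) and (182,245), case rear edge at y≈222. I'll push steadily at about 70 mm/s.

arm_command(steps=[[0,-0.47,0.37,0,0,0],[0,-0.95,0.74,0,0,0],[0,-1.42,1.11,0,0,0],[0,-1.89,1.48,0,0,0],[0,-2.36,1.85,0,0,0],[0,-2.84,2.22,0,0,0],[0,-3.31,2.59,0,0,0],[0,-3.78,2.96,0,0,0],[0,-4.26,3.33,0,0,0],[0,-4.73,3.7,0,0,0],[0,-5.2,4.07,0,0,0],[0,-5.67,4.44,0,0,0]])

```text
t: 13.22
eef_pos: [426.7, -50.4, 247.6]
tcp_rot: [-2.479, -0.008, -1.509]
ft_force: [-2.9, -0.7, 1.5]
opening: 0.472
```

```bash
python3 - <<'E'
from h import *
rows([(-90,98,38),(-30,98,38)])
im=read_camera('top');sd=read_camera('side')
cv2.imwrite('pics/g.png',np.hstack([cv2.resize(im[120:260,190:350],(400,350)),cv2.resize(sd[130:270,230:390],(400,350))])[...,::-1])
E
```

```text
13.2167 tip in mouth [-92.87  -1.84] 97.80837728210972 F [-2.9  -0.74  1.53] op 0.471862488943026 q [-0.31  0.49  2.31  2.47  0.36 -1.24]
[-0.  -0.2  0.2] [ 0. -0.  0.]
[-0.1 -5.   3.9] [ 0. -0.  0.]
```

View pics/g.png

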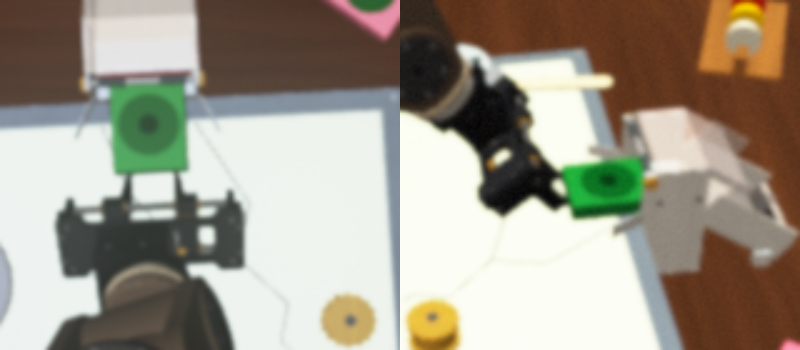

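The case is entering the mouth straight, centred between the side plates, with its rear edge at crop y≈172. I'll keep pushing.

arm_command(steps=[[0,-0.47,0.37,0,0,0],[0,-0.95,0.74,0,0,0],[0,-1.42,1.11,0,0,0],[0,-1.89,1.48,0,0,0],[0,-2.36,1.85,0,0,0],[0,-2.84,2.22,0,0,0],[0,-3.31,2.59,0,0,0],[0,-3.78,2.96,0,0,0],[0,-4.26,3.33,0,0,0],[0,-4.73,3.7,0,0,0],[0,-5.2,4.07,0,0,0],[0,-5.67,4.44,0,0,0]])

```text
t: 14.32
eef_pos: [498.6, -46.0, 247.5]
tcp_rot: [-2.479, -0.008, -1.509]
ft_force: [-0.9, -0.4, 1.5]
opening: 0.476
```

```bash
python3 - <<'E'
from h import *
rows([(0,98,38),(15,98,38)])
im=read_camera('top');sd=read_camera('side')
cv2.imwrite('pics/i.png',np.hstack([cv2.resize(im[80:220,190:350],(400,350)),cv2.resize(sd[130:270,260:420],(400,350))])[...,::-1])
E
```

```text
14.3167 tip in mouth [-20.77  -2.06] 97.69489399453772 F [-0.89 -0.39  1.54] op 0.47619085445752374 q [-0.25  0.54  2.14  2.33  0.26 -1.03]
[-0.1 -1.6  1.3] [ 0. -0.  0.]
[-0.1 -2.8  2.2] [ 0. -0.  0.]
```

View pics/i.png

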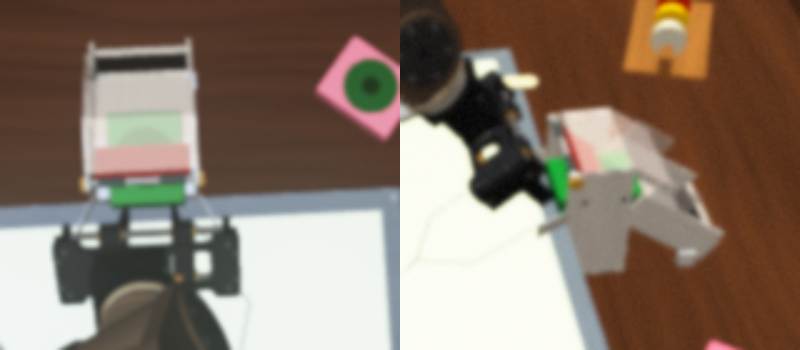

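The case is halfway under the raised red flap, and the fingers are square behind it. Now the last 35 mm.

arm_command(steps=[[0,-0.39,0.31,0,0,0],[0,-0.79,0.62,0,0,0],[0,-1.18,0.92,0,0,0],[0,-1.58,1.23,0,0,0],[0,-1.97,1.54,0,0,0],[0,-2.28,1.79,0,0,0],[0,-2.52,1.97,0,0,0],[0,-2.76,2.16,0,0,0],[0,-2.76,2.16,0,0,0],[0,-2.76,2.16,0,0,0],[0,-2.76,2.16,0,0,0],[0,-2.76,2.16,0,0,0]])

```text
t: 15.42
eef_pos: [532.9, -43.9, 247.5]
tcp_rot: [-2.479, -0.008, -1.509]
ft_force: [-0.0, 0.6, -0.8]
opening: 0.473
```

```bash
python3 - <<'E'
from h import *
rows([(20,98,38)])
im=read_camera('top');sd=read_camera('side')
cv2.imwrite('pics/j.png',np.hstack([cv2.resize(im[80:220,190:350],(400,350)),cv2.resize(sd[130:270,260:420],(400,350))])[...,::-1])
E
```

```text
15.4167 tip in mouth [13.53 -2.17] 97.69128079709256 F [-0.04  0.56 -0.8 ] op 0.4730267417189145 q [-0.23  0.57  2.06  2.21  0.22 -0.89]
[-0.1 -0.5  0.4] [ 0. -0.  0.]
```

View pics/j.png

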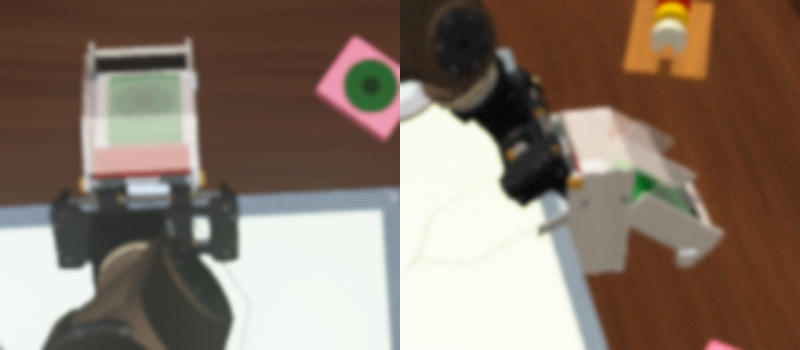

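The case has dropped onto the ramp (disc centre at crop (145,98)) and the flap rests on the fingers. I'll draw straight back out, then check.

arm_command(steps=[[0,0.47,-0.37,0,0,0],[0,0.95,-0.74,0,0,0],[0,1.58,-1.23,0,0,0],[0,2.36,-1.85,0,0,0],[0,3.15,-2.46,0,0,0],[0,3.94,-3.08,0,0,0],[0,4.73,-3.7,0,0,0],[0,5.52,-4.31,0,0,0],[0,6.3,-4.93,0,0,0],[0,7.09,-5.54,0,0,0],[0,7.88,-6.16,0,0,0],[0,7.88,-6.16,0,0,0]])

```text
t: 16.52
eef_pos: [431.7, -50.0, 247.5]
tcp_rot: [-2.48, -0.007, -1.509]
ft_force: [1.3, 0.1, -0.5]
opening: 0.473
```

arm_command(steps=[[0,0,-1,0,0,0],[0,0,-2.5,0,0,0],[0,0,-4,0,0,0],[0,0,-5.5,0,0,0],[0,0,-6.5,0,0,0],[0,0,-7,0,0,0],[0,0,-7,0,0,0],[0,0,-7,0,0,0],[0,0,-7,0,0,0],[0,0,-7,0,0,0]])

```text
t: 17.35
eef_pos: [390.5, -52.3, 302.4]
tcp_rot: [-2.479, -0.008, -1.509]
ft_force: [-0.3, 0.9, -0.1]
opening: 0.473
```

```bash
python3 - <<'E'
from h import *
rows([])
im=read_camera('top');sd=read_camera('side')
cv2.imwrite('pics/k.png',np.hstack([cv2.resize(im[80:220,190:350],(400,350)),cv2.resize(sd[130:270,260:420],(400,350))])[...,::-1])
for d,z in((135,60),):
    X=(*(m_+A_@[d,0]),z);print('expected top-centre px',proj('top',X),proj('side',X))
for q in('top','side'):
    i=read_camera(q);h=cv2.cvtColor(i,cv2.COLOR_RGB2HSV)
    g=cv2.inRange(h,(40,35,40),(85,255,255));c=proj(q,X).astype(int)
    w=np.zeros_like(g);w[c[1]-30:c[1]+30,c[0]-25:c[0]+25]=1;print(q,np.argwhere(g*w).mean(0)[::-1],cv2.boundingRect(g*w))
# bystanders: roller top
h=cv2.cvtColor(im,cv2.COLOR_RGB2HSV);k=cv2.inRange(h[230:265,310:350],(15,80,80),(28,255,255));print('roller',onz('top',np.argwhere(k).mean(0)[::-1]+[310,230],121))
E
```

```text
17.35 tip in mouth [-129.19   -1.35] 152.55997970836478 F [-0.25  0.93 -0.14] op 0.4726288850644573 q [-0.35  0.33  2.34  2.1   0.29 -0.89]
expected top-centre px [246.51 111.85] [367.38 208.95]
top [246.99 112.49] (232, 101, 31, 25)
side [363.95 206.74] (352, 197, 28, 21)
roller [ 396.   -249.97  121.  ]
```

View pics/k.png

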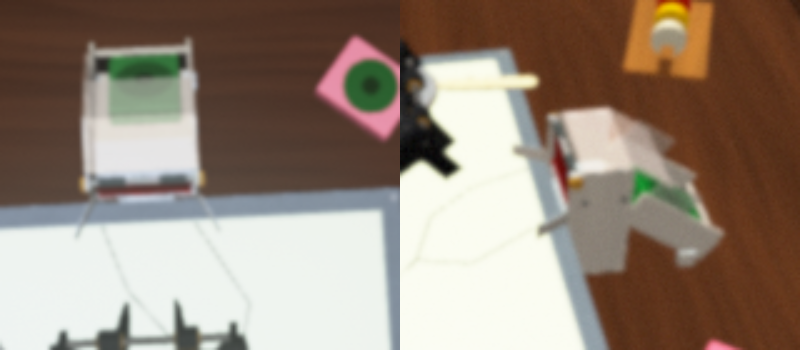

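The case is at the stop: it measures (247,112.5) px against an expected (246.5,111.9). The flap hangs shut as in the first picture, and the hand is clear of everything.

```bash
python3 -c "
from cell import *
print(job_done())"
```

```text
the job is handed in; nothing more can be done
None
```

The green case is at the bottom of the chute ramp against the stop, and the flap is shut behind it. I handed the job in shortly after 17.4 s of the 64 s; no verdict is reported.

- **What I did:** I gripped the case lightly and slid it along the glass to the chute's centre line, squaring it up. I then let go, turned the tool half round and leaned the fingers 38° forward. From behind, I pushed it at about 70 mm/s under the flap until it dropped down the ramp, then drew straight back and up. The half turn was needed because my first lean was taking joint 6 towards its limit.
- **Case and flap:** In the top view the case was within about 1 px of where it should lie at the stop. The side view was about 4 px off, with part of the case hidden by the side plate. The flap looked as it did in the first pictures.
- **Forces and hand:** Wrist force readings at the end of each move stayed below about 10 N. The hand was clear, with its tips about 130 mm back from the flap line.
- **Bystanders:** The roller's measured position agrees with the start to about 1 mm. I did not measure the spool or the folder again, but the arm never went near them below a safe height.

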